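# Load a brass inlay disc under the dust hood with a flat lifter

## Robot

A 6-joint arm with a two-finger parallel gripper is mounted at the origin on the work surface. World frame = base frame: x ahead of the robot, y to its left, z up, the work surface at z = 0. Lengths are in m, angles in rad, forces in N, time in s.
With the tool pointing down it reaches from about 0.275 to 1 m from the base axis. Payload 8.4 kg.
Tool frame: the origin (TCP) lies on the centre line of the jaws, within the pads' length; the fingertips stand 25 mm ahead of it and the grasp point (between the pads) lies 6 mm ahead of it; z points along the fingers, y is the direction in which the jaws open and shut (so a half turn about z gives the same grasp; the last joint's range is limited). The gripper opens to 85 mm and grips with 20 to 120 N. Pads are 22 mm wide; open, the fingers measure 114 mm over their backs; the gripper's body (76 mm by 85 mm) begins 54 mm behind the grasp point. The pads swing forward as they close: fully open they stand 13 mm farther back than shut.
Start: joints at [-1.145, 0.353, 1.633, -0, 1.155, -0.002], TCP at [0.259, -0.569, 0.256] pointing down, gripper open.
Joint ranges: [-2.63, 2.63], [-0.92, 2.1], [0.06, 2.66], [-1.3, 4.44], [0, 2.69], [-3.02, 3.02]. Speed limits (rad/s): [2.22, 2.22, 2.79, 3.14, 3.14, 3.14].

## Interface

Orientations are given as a unit quaternion [w, x, y, z].
In Python, from plant import r, eoat, solver, imaging, current_clock, current_joint_positions, current_dq, current_tau, current_tool_pos, current_tcp_rot, current_force, current_ft_torque, current_grip_width gives the robot as it stands. Calls block until the motion is done:
- r.move_ptp(position, orientation): joint-space move of the TCP to a pose.
- r.move_straight(position, rotation=None, feed=0.15, until_force=None): straight line of the TCP; rotation=None keeps the orientation; feed is the mean speed in m/s. With until_force (N) it stops when the force on the tool has changed by that much, and returns True; else False.
- r.move_j(angles): joint-space move.
- eoat.gripper_open() and eoat.clamp(newtons=None): open the fingers fully, or close them until they stop; newtons is the grip in N (None keeps the last).
- r.dwell(seconds).
- solver.solve_ik(position, orientation): joint angles nearest the present ones, or None.
- imaging.get_image(name): name is "side" or "top" or "wrist"; returns a dict with "image" (420x560x3 uint8, red, green, blue), "z_map" (420x560 float32, m along the optical axis (not along the pixel's ray), 0 where there is no reading), "intrinsics" (3x3 intrinsics, pixels), "dist" ([k1, k2, p1, p2, k3] as OpenCV has them; the pictures are not rectified), "view" (4x4, takes a point from world to camera coordinates). Camera axes: x right, y down, z forward; pixel columns grow to the right and rows downward; lengths in m; the calibration is good to about 2 mm. A picture is of the moment at which its call begins.
A pose or a line that the arm cannot do raises r.IKError and nothing moves.
- r.sign_off(): hands the job in, once; it reports no verdict.
Trained networks look in a picture, given as the dict that the camera call returned (one of the last four; its "shot" number tells which), for a name from the list of things; names that differ only in an ending like _2 or _b are one class to them, and where a whole thing is asked for, a point or a joint stands for the part that bears it (a point fixed in the world has none). Each returns a list of dicts, best first, with "score" (0 to 1); they miss things now and then, are a little off and sometimes report something else, mostly with a low value. They report only what shows in the picture. A call takes as long as a camera call. They do not tell look-alikes from the thing itself.
- imaging.cut_out(picture, target): "pixels" (420x560 bool, what is visible of it) and "uv" ([column, row] in pixels, amid what is visible of it).
Readings, each from a call of its own:
- current_clock(): time.
- current_joint_positions(): joint angles.
- current_dq(): joint speeds.
- current_tau(): joint torques, N m.
- current_tool_pos(): TCP position.
- current_tcp_rot(): TCP orientation.
- current_force(): force on the tool from outside, world axes, zero at the start.
- current_ft_torque(): the same for the moment, N m.
- current_grip_width(): finger opening in m.
Only numpy, scipy, OpenCV 4.12 (cv2) and the standard library are available. Lean on these libraries where they do the work, as an engineer would, in place of code of your own. Each camera call takes 0.05 s, during which the arm holds its last target.

## Task

Pick up the small flat lifter by its wooden handle, slide its blade under the freshly prepared brass disc on the open stand, and carry the disc, lying level on the blade, to the gluing nest under the clear hood. Lay it on the nest's two rails, slide it home with the lifter's fence and press it against both steel pins with about 10 newtons for half a second so that it beds; never touch it with the fingers nor bump hard into the nest. Then draw the lifter out from under it and stand the lifter back on its black mat block, leaving the flask, the tape roll and the gouge where they are.

Things in the scene. Friction and masses are not known exactly. Their poses are not given: they have to be found in the camera images.
- lifter: Flat steel lifter with a wooden handle, loose, 0.25 kg, standing on its blade on the mat. Origin: on the blade's underside, below where the disc's centre is to lie; x points forward along the blade, z up. Blade 3 mm thick, 28 mm wide, from x = +10 mm back to x = -72 mm, then a 44 mm wide heel back to x = -110 mm. A 12 x 10 mm shank at x = -78 mm carries the handle.
- lifter_grip (a point): Centre of the wooden handle, at (-85, 0, 75) mm in the lifter's frame; axes as the lifter's. Two flat upright side faces 16 mm apart across y; seen from the side it is 26 mm thick, 50 mm long and leans backwards (top towards -x) 34 degrees from vertical. Its lower end is 47 mm, its top 103 mm above the blade's underside. Grip it hard: it can pivot between the fingers under the push.
- lifter_fence (a point): Middle of the front face, at its top edge, of the upright fence across the blade: (-27.5, 0, 17) mm in the lifter's frame. The fence stands 14 mm above the blade's top, 28 mm wide, 4 mm thick, 2.5 mm behind the rim of a disc centred over the lifter's origin; it can push a disc forward.
- disc: Loose flat brass disc, 50 mm across, 5 mm thick, about 0.08 kg (varies), origin at the centre of its underside, z up. It starts on the stand's two rails. The fingers must not touch it.
- stand: Open loading stand, fixed: base plate 70 x 80 x 6 mm and two dark wooden rails along its x axis, 10 mm wide, 60 mm long, tops 64 mm above the bench, with a clear gap 36 mm wide between them (58 mm deep, down to the base plate), open at both ends. Origin: centre of the underside, on the bench; x along the rails, away from the robot. The disc lies within 5 mm of its centre.
- nest: Gluing nest, fixed: base plate, rails and gap as on the stand (rail tops 64 mm above the bench, gap 36 mm wide, 58 mm deep), but the rails are shorter, from x = -20 to +30 mm. Origin: centre of its underside, on the bench; x along the rails, away from the robot. Two 14 mm square posts at x = 65 mm, y = +-62 mm carry a clear hood above it.
- nest_seat (a point): Where the centre of the disc's underside is when home: 64 mm above the nest's origin, same axes. Two rigid upright steel pins, 8 mm across, on the rails at x = 20.5 mm, y = +-20.5 mm from here, stand 9 mm above the rail tops: a disc pushed along +x stops against both with its centre here.
- nest_hood (a point): Middle of the lower front edge (yellow strip) of the nest's clear hood, 80 mm in front (-x) of the nest's origin, 190 mm above the bench; same axes. The hood is a closed box from here to 152 mm further along +x, 66 mm to either side, up to 264 mm above the bench. Below it is open towards the robot. To work under it with the blade level the gripper must lean back (its body towards the robot) by about 30 degrees (at least 20).
- mat: Wooden block topped with a black rubber mat, fixed, 240 (x) x 100 (y) mm, its top 40 mm above the bench, with a thin grey line along each long side. Origin: centre of its underside, on the bench. The lifter starts here.
- flask: Bystander: closed steel flask, 68 mm across, 190 mm tall, standing; origin at the centre of its underside.
- tape: Bystander: grey roll of tape, 90 mm across, 40 mm tall, lying flat; origin at the centre of its underside.
- gouge: Bystander: gouge with a wooden handle lying on the bench; origin about its middle, on its underside.
Mind the look-alikes: they are no part of the job. There is more than one size of the disc; the job needs the smallest. There is more than one size of the stand; the one meant has the size given above.

How it is judged:
By the outcome, as a careful person would: the job done as asked, in the order asked, and still so for the second after the job is handed in, with the robot touching nothing.
It also fails if it takes over 72 s, if anything falls off the work surface, if the arm or the gripper's body presses on something with over 40 N, if the wrist force passes 120 N, or if a joint passes its speed limit or range.

## Working session

There is one attempt and no reset: what is moved stays moved. The work goes in short steps, each a Python script; the robot and the scene stay as the last script left them, time stands still between calls to the robot, and variables do not carry over. Pictures are saved under pics/ and viewed, and the job is handed in when it is done.

```bash
ls; mkdir -p pics; cat > h.py <<'E'
import numpy as np, cv2
from plant import *
def save(n,im): cv2.imwrite('pics/'+n+'.png',cv2.cvtColor(im,cv2.COLOR_RGB2BGR))
def pts(d,mask=None):
    z=d["z_map"]; H,W=z.shape
    if mask is None: mask=z>0
    v,u=np.nonzero(mask&(z>0))
    p=cv2.undistortPoints(np.stack([u,v],1).astype(np.float64)[:,None],d["intrinsics"],np.array(d["dist"]))[:,0]
    zz=z[v,u]; c=np.c_[p*zz[:,None],zz]
    V=d["view"]; return (c-V[:3,3])@V[:3,:3], u,v
def proj(d,P):
    P=np.atleast_2d(P).astype(float); V=d["view"]
    r_,_=cv2.Rodrigues(V[:3,:3]); q,_=cv2.projectPoints(P,r_,V[:3,3].copy(),d["intrinsics"],np.array(d["dist"])); return q[:,0]
E
python3 - <<'E'
from h import *
for n in ("side","top","wrist"):
    d=imaging.get_image(n); save(n+'0',d["image"]); V=d["view"]; print(n,d["intrinsics"].round(1).tolist(),(-V[:3,:3].T@V[:3,3]).round(3),V[2,:3].round(2))
    np.savez('pics/'+n+'0.npz',**{k:np.array(v) for k,v in d.items()})
print(current_clock(),current_tcp_rot(),current_tool_pos(),current_grip_width())
E
```

```text
pics
side [[525.7, 0.0, 279.1], [0.0, 525.7, 217.9], [0.0, 0.0, 1.0]] [0.04  0.683 0.779] [ 0.53 -0.6  -0.6 ]
top [[436.0, 0.0, 279.1], [0.0, 436.0, 212.0], [0.0, 0.0, 1.0]] [0.512 0.038 1.088] [ 0.12  0.01 -0.99]
wrist [[362.7, 0.0, 274.2], [0.0, 362.7, 210.5], [0.0, 0.0, 1.0]] [ 0.332 -0.535  0.374] [-0.29 -0.13 -0.95]
0.15 [-5.42145869e-04  9.77211368e-01  2.12267842e-01 -1.07559084e-04] [ 0.25916248 -0.56835022  0.25571855] 0.08568796476317415
```

View pics/side0.png

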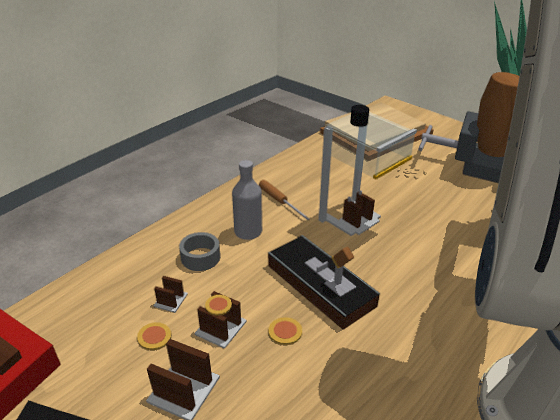

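View pics/top0.png

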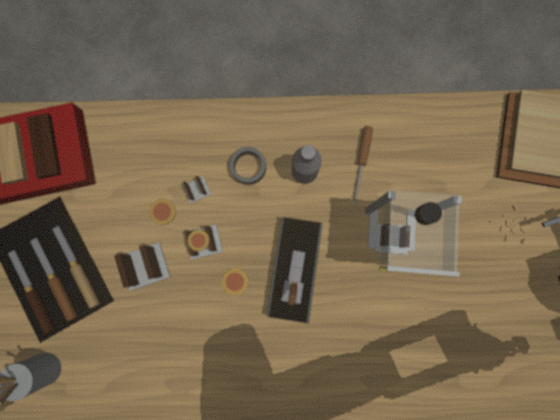

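Top view: discs at (162,210), (198,241, on a stand) and (235,281); stands at (196,187) small, (205,241) mid, (143,265) large. Nest is at about (392,235), the lifter at (295,280). Next I measure sizes.

```bash
python3 - <<'E'
from h import *
d=imaging.get_image("top"); s=imaging.get_image("side")
for nm in ["disc","stand","nest","lifter","lifter_grip","lifter_fence","mat","nest_hood","flask","tape","gouge"]:
  for D,t in ((d,'top'),(s,'side')):
    try: L=imaging.cut_out(D,nm)
    except Exception as e: print(nm,e); continue
    for q in L:
        P,u,v=pts(D,q["pixels"])
        if len(P)<5: print(nm,t,q["uv"],q["score"],len(P));continue
        zt=np.percentile(P[:,2],95); m=P[:,2]>zt-0.012
        (c,sz,a)=cv2.minAreaRect(P[m][:,:2].astype(np.float32)*1000)
        print(nm,t,np.round(q["score"],2),np.round(q["uv"]),len(P),'med',np.median(P,0).round(3),'ztop',zt.round(3),'top rect',np.round(c,1),np.round(sz,1),round(a,1))
for D,n,(x,y,w,h) in ((d,'a',(120,160,140,140)),(d,'b',(250,180,220,160)),(s,'c',(140,230,260,190)),(s,'d',(260,90,190,240))):
    save('crop_'+n,cv2.resize(D["image"][y:y+h,x:x+w],None,fx=3,fy=3,interpolation=cv2.INTER_CUBIC)[:600,:800])
E
```

```text
disc top 0.79 [197. 239.] 389 med [0.575 0.241 0.07 ] ztop 0.073 top rect [573.7 241.4] [51.  49.3] 87.4
disc top 0.77 [161. 210.] 506 med [0.653 0.346 0.008] ztop 0.011 top rect [654.8 345.1] [59.1 64. ] 88.6
disc top 0.68 [233. 282.] 589 med [0.474 0.163 0.008] ztop 0.011 top rect [472.7 162.5] [64.4 65.7] 88.9
disc side 0.96 [220. 304.] 427 med [0.573 0.245 0.068] ztop 0.07 top rect [574.7 244.3] [50.5 47.9] 2.9
disc side 0.95 [288. 329.] 752 med [0.473 0.168 0.006] ztop 0.008 top rect [473.7 165.4] [64.7 64.7] 46.1
disc side 0.74 [157. 337.] 753 med [0.65  0.347 0.006] ztop 0.008 top rect [631.8 360.3] [ 65.9 130.1] 54.8
disc side 0.18 [202. 252.] 1325 med [0.758 0.13  0.025] ztop 0.04 top rect [760.4 128. ] [89.7 91.1] 17.9
stand top 0.87 [143. 269.] 1765 med [0.516 0.388 0.027] ztop 0.085 top rect [516.8 387. ] [77.  73.9] 17.9
stand top 0.83 [210. 240.] 543 med [0.57  0.217 0.011] ztop 0.066 top rect [574.7 240.3] [61.8 59. ] 12.0
stand top 0.68 [198. 187.] 441 med [0.705 0.257 0.007] ztop 0.048 top rect [705.3 258.9] [38.4 40.5] 23.2
stand top 0.59 [244. 157.] 766 med [0.764 
[... 1992 characters left out ...]
ztop 0.067 top rect [574.5 240.5] [61.7 59.2] 12.3
flask side 0.89 [247. 205.] 1838 med [0.732 0.002 0.096] ztop 0.184 top rect [746.7 -11.1] [29.7 29.8] 4.2
flask side 0.64 [320. 281.] 4162 med [0.49  0.044 0.038] ztop 0.041 top rect [504.  18.] [103.8 243.1] 79.9
tape top 0.61 [245. 156.] 754 med [0.76  0.127 0.039] ztop 0.043 top rect [761.8 126. ] [86.3 89.2] 88.7
tape side 0.91 [198. 246.] 1229 med [0.755 0.132 0.027] ztop 0.04 top rect [760.4 128. ] [89.7 91.1] 17.9
gouge top 0.57 [362. 148.] 457 med [ 0.8   -0.164  0.023] ztop 0.028 top rect [ 762.2 -157.9] [ 24.5 194.5] 77.9
gouge side 0.9 [273. 191.] 368 med [ 0.789 -0.157  0.019] ztop 0.026 top rect [ 772.3 -136.8] [121. 186.] 55.4
```

View crops.

View pics/crop_a.png

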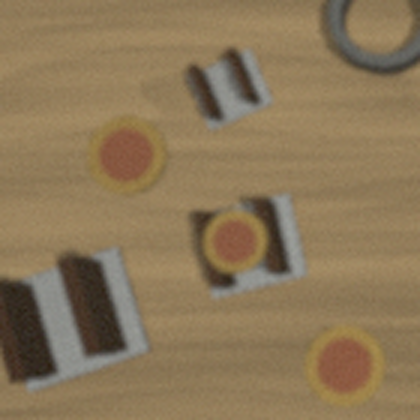

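View pics/crop_b.png

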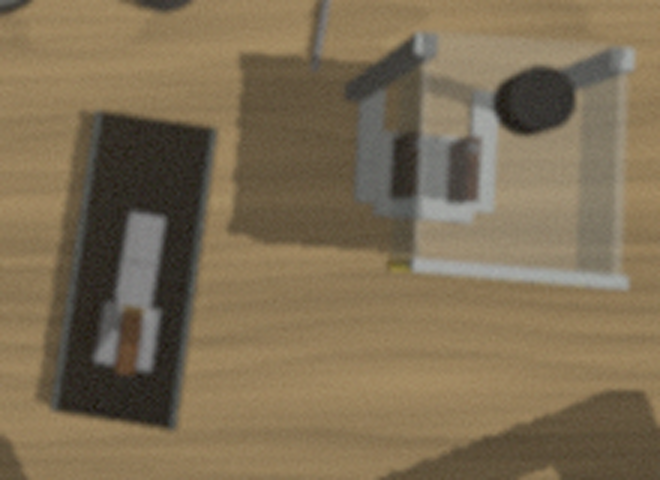

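View pics/crop_d.png

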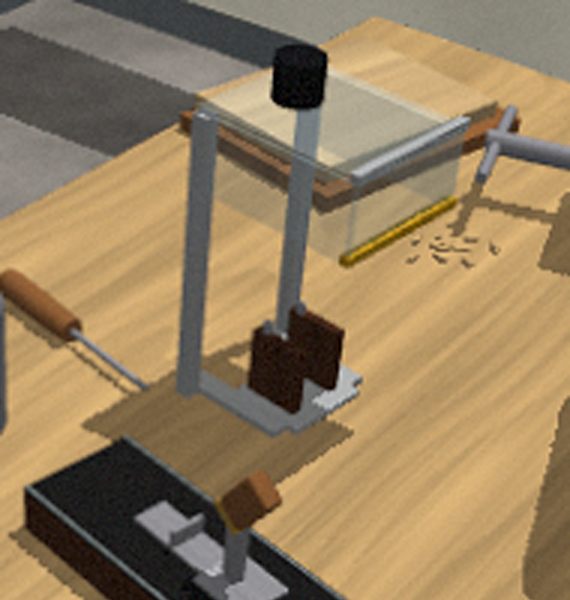

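View pics/crop_c.png

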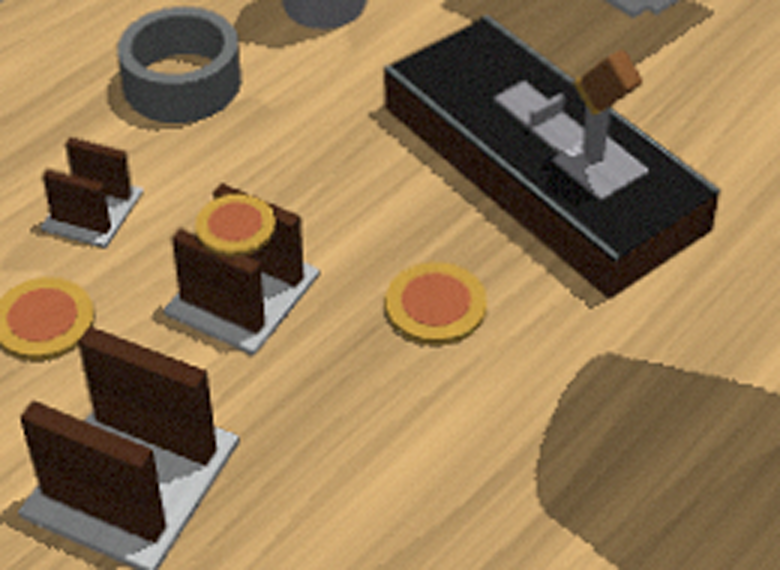

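Right disc: (198,241) in top. It measures about 50 mm across and 69 mm high, and sits on the stand whose rail tops are at 64 mm. The other discs are about 64 mm; the other stands are 45 and 83 mm high. Next come precise fits, with wrist-camera looks as a third opinion.

```bash
cat > look.py <<'E'
from h import *
def qR(R):
    from scipy.spatial.transform import Rotation as S
    x,y,z,w=S.from_matrix(R).as_quat(); return [w,x,y,z]
def toolR(yaw,lean):
    # tool z = forward*sin(lean) - up*cos(lean); y = jaws
    f=np.array([np.cos(yaw),np.sin(yaw),0]); up=np.array([0,0,1.])
    z=f*np.sin(lean)-up*np.cos(lean)
    x=f*np.cos(lean)+up*np.sin(lean)
    y=np.cross(z,x); return np.c_[x,y,z]
E
python3 - <<'E'
from look import *
D=np.deg2rad
# IK feasibility preview
for nm,p,yaw in (("mat grip",[.445,.024,.115],D(-10.5)),("stand grip",[.49,.222,.131],D(12.4)),("nest grip",[.49,-.215,.133],D(-4.6)),("nest out",[.38,-.21,.14],D(-4.6)),("stand out",[.38,.2,.15],D(12.4))):
    for lean in (34,40,45):
        R=toolR(yaw,D(lean)); t=np.array(p)-R[:,2]*.006
        q=solver.solve_ik(list(t),qR(R)); print(nm,lean,None if q is None else np.round(q,2))
d=imaging.get_image("side")
np.savez('pics/side1.npz',image=d["image"],z_map=d["z_map"],intrinsics=d["intrinsics"],dist=d["dist"],view=d["view"])
P,u,v=pts(d)
def box(x0,x1,y0,y1,z0,z1): return (P[:,0]>x0)&(P[:,0]<x1)&(P[:,1]>y0)&(P[:,1]<y1)&(P[:,2]>z0)&(P[:,2]<z1)
for nm,b in (("nest rails",(.5,.65,-.3,-.12,.058,.067)),("nest pins",(.5,.65,-.3,-.12,.068,.08)),("nest base",(.5,.65,-.3,-.12,.004,.009)),("hood edge",(.4,.55,-.3,-.12,.18,.2))):
    m=box(*b); Q=P[m]; print(nm,m.sum(),Q.mean(0).round(4),u[m].mean().round(),v[m].mean().round(),'rect',[np.round(a,1) for a in cv2.minAreaRect(Q[:,:2].astype(np.float32)*1000)] if m.sum()>3 else '')
    if nm in("nest rails",'nest pins'): print(Q[:, :2].min(0),Q[:,:2].max(0), np.round(Q[::max(1,len(Q)//25)],3).tolist())
E
```

```text
mat grip 34 [ 0.2   0.19  2.49  4.29  0.23 -2.38]
mat grip 40 [ 0.25  0.23  2.55  3.9   0.4  -1.95]
mat grip 45 [ 0.28  0.3   2.6   3.77  0.57 -1.78]
stand grip 34 None
stand grip 40 [ 0.55  0.27  2.37  4.04  0.27 -2.19]
stand grip 45 [ 0.57  0.31  2.42  3.79  0.42 -1.93]
nest grip 34 [-0.58  0.25  2.3   1.37  0.28 -0.21]
nest grip 40 [-0.62  0.28  2.36  1.89  0.35 -0.76]
nest grip 45 [-0.65  0.31  2.4   2.14  0.47 -1.05]
nest out 34 [-0.78  0.12  2.46  1.36  0.38 -0.38]
nest out 40 [-0.85  0.16  2.52  1.72  0.47 -0.8 ]
nest out 45 [-0.91  0.21  2.56  1.91  0.58 -1.06]
stand out 34 None
stand out 40 [ 0.71  0.09  2.55  4.32  0.34 -2.33]
stand out 45 [ 0.76  0.14  2.6   4.06  0.48 -2.02]
nest rails 192 [ 0.5892 -0.2215  0.0622] 355.0 199.0 rect [array([ 597. , -226.3]), array([141.8,  93.7]), np.float64(86.2)]
[ 0.54883362 -0.29936723] [ 0.6481311  -0.15859829] [[0.64, -0.287, 0.062], [0.629, -0.284, 0.065], [0.625, -0.282, 0.065], [0.625, -0.283, 0.059], [0.597, -0.243, 0.061], [0.593, -0.242, 0.06], [0.577, -0.247, 0.065], [0.576, -0.251, 0.061], [0.57, -0.245, 0.063], [0.573, -0.24
[... 826 characters left out ...]
, [0.624, -0.284, 0.074], [0.627, -0.284, 0.069], [0.595, -0.247, 0.068], [0.59, -0.238, 0.072], [0.588, -0.241, 0.069], [0.643, -0.163, 0.08], [0.649, -0.164, 0.074], [0.639, -0.163, 0.079], [0.635, -0.17, 0.077], [0.642, -0.159, 0.076], [0.639, -0.167, 0.074], [0.635, -0.174, 0.072], [0.597, -0.212, 0.07], [0.641, -0.161, 0.073], [0.634, -0.164, 0.075], [0.595, -0.204, 0.073], [0.637, -0.164, 0.07], [0.594, -0.202, 0.071], [0.635, -0.163, 0.069]]
nest base 445 [ 0.5764 -0.205   0.006 ] 353.0 222.0 rect [array([ 590.3, -222.2]), array([130.6, 108.8]), np.float64(85.8)]
hood edge 270 [ 0.5055 -0.1922  0.1945] 384.0 169.0 rect [array([ 498. , -208.1]), array([139.2,  49. ]), np.float64(64.2)]
```

View pics/wrist0.png

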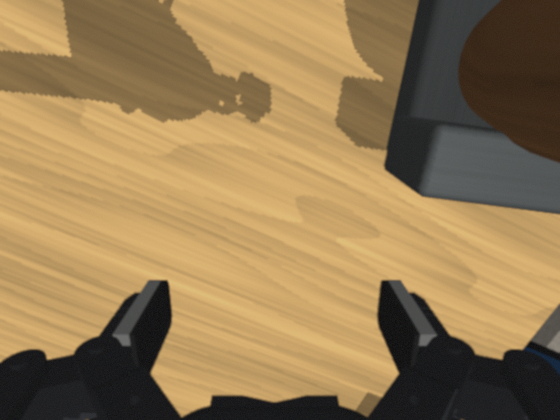

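```bash
cat > lift.py <<'E'
from look import *
from scipy.optimize import least_squares
def fitlift(D,z0=0.040,img=None):
    L=imaging.cut_out(D,"lifter")
    if not L: print("no lifter"); return
    m=L[0]["pixels"]; P,u,v=pts(D,m)
    zb=np.median(P[(P[:,2]>z0-.004)&(P[:,2]<z0+.010)][:,2]) 
    b=P[np.abs(P[:,2]-zb)<.004]
    # yaw from handle/shank + blade: template overlap of blade footprint (union of rects)
    def sd(Q):
        d1=np.maximum(np.maximum(Q[:,0]-.010,-.110-Q[:,0]),np.abs(Q[:,1])-np.where(Q[:,0]<-.072,.022,.014))
        return d1
    best=None
    c0=b[:,:2].mean(0)
    for yaw in np.deg2rad(np.arange(-25,26,.5)) if True else []:
        c,s=np.cos(yaw),np.sin(yaw); R=np.array([[c,-s],[s,c]]); Q=b[:,:2]@R
        x1=np.percentile(Q[:,0],99); 
        # lateral: centre of front blade part
        f=Q[(Q[:,0]>x1-.07)]; w=np.percentile(f[:,1],97)-np.percentile(f[:,1],3)
        if best is None or w<best[0]: best=(w,yaw,x1,(np.percentile(f[:,1],97)+np.percentile(f[:,1],3))/2,np.percentile(Q[:,0],1))
    w,yaw,x1,yc,xr=best; c,s=np.cos(yaw),np.sin(yaw); R=np.array([[c,-s],[s,c]])
    o=R@np.array([x1-.010,yc]); 
    h=P[P[:,2]>zb+.045]; hr=cv2.minAreaRect(h[:,:2].astype(np.float32)*1000); hl=(h[:,:2]-o)@R
    print('score',L[0]["score"],'zb',zb.round(4),'width',w.round(4),'len',(x1-xr).round(4),'yaw',np.rad2deg(yaw).round(2),'origin',o.round(4),'handle y in lifter med',(np.percentile(hl[:,1],97)+np.percentile(hl[:,1],3))/2,'handle rect',[np.round(a,1) for a in hr])
    return o,yaw,zb
E
python3 - <<'E'
from lift import *
for n in ("side","top"):
    d=imaging.get_image(n); print(n); fitlift(d)
# wrist look at lifter
p=[.40,.02,.33]; R=toolR(np.deg2rad(-10),np.deg2rad(0))
for lean in (0,10,20):
    R=toolR(np.deg2rad(-10),np.deg2rad(lean)); print(lean,solver.solve_ik(p,qR(R)))
E
```

```text
side
score 0.87 zb 0.0421 width 0.026 len 0.1169 yaw -15.5 origin [0.5322 0.0081] handle y in lifter med -0.0027169486891929647 handle rect [array([452.5,  26.3]), array([18. , 46.4]), np.float64(78.0)]
top
score 0.8 zb 0.0435 width 0.0279 len 0.1202 yaw -10.5 origin [0.5349 0.0065] handle y in lifter med 0.0008032509184159116 handle rect [array([451.3,  22.8]), array([16. , 47.1]), np.float64(78.6)]
0 [ 4.62130657e-02 -8.76772469e-02  1.98113114e+00 -4.44089210e-16
  1.24813876e+00  1.79154232e+00]
10 [ 0.08104085 -0.18513379  2.07260122 -0.04964482  1.0856611   1.84581631]
20 [ 0.12681605 -0.27589616  2.16903274 -0.12814722  0.91792612  1.93307766]
```

```bash
python3 - <<'E'
from look import *
D=np.deg2rad
g=np.array([.448,.0235,.115])
for lean in (40,43,45,48):
  R=toolR(D(-11),D(lean))
  for back in (0,.05,.08,.12):
    for up in (0,.05): 
      t=g-R[:,2]*(.006+back)+[0,0,up]; q=solver.solve_ik(list(t),qR(R)); print(lean,back,up,None if q is None else np.round(q,2))
E
```

```text
40 0 0 [ 0.25  0.24  2.55  3.92  0.4  -1.97]
40 0 0.05 [ 0.25  0.06  2.51  4.44  0.29 -2.51]
40 0.05 0 [ 0.31  0.06  2.57  4.35  0.34 -2.36]
40 0.05 0.05 None
40 0.08 0 None
40 0.08 0.05 [ 0.35 -0.21  2.52 -1.03  0.4   3.  ]
40 0.12 0 None
40 0.12 0.05 [ 0.43 -0.35  2.51 -0.82  0.53  2.82]
43 0 0 [ 0.27  0.27  2.57  3.83  0.5  -1.85]
43 0 0.05 [ 0.27  0.08  2.54  4.21  0.36 -2.26]
43 0.05 0 [ 0.34  0.09  2.61  4.16  0.42 -2.14]
43 0.05 0.05 None
43 0.08 0 None
43 0.08 0.05 None
43 0.12 0 None
43 0.12 0.05 None
45 0 0 [ 0.29  0.3   2.59  3.79  0.57 -1.78]
45 0 0.05 [ 0.29  0.1   2.56  4.1   0.41 -2.13]
45 0.05 0 [ 0.37  0.12  2.63  4.07  0.49 -2.02]
45 0.05 0.05 None
45 0.08 0 [ 0.43 -0.    2.64  4.33  0.46 -2.25]
45 0.08 0.05 None
45 0.12 0 None
45 0.12 0.05 None
48 0 0 [ 0.31  0.35  2.62  3.74  0.69 -1.71]
48 0 0.05 [ 0.31  0.13  2.59  3.98  0.5  -1.99]
48 0.05 0 None
48 0.05 0.05 [ 0.4  -0.05  2.62  4.36  0.46 -2.33]
48 0.08 0 None
48 0.08 0.05 None
48 0.12 0 None
48 0.12 0.05 [ 0.6  -0.32  2.62 -1.28  0.58 -2.89]
```

```bash
python3 - <<'E'
from look import *
D=np.deg2rad
for n in ("wrist0","top0","side0"):
    d=dict(np.load(f'pics/{n}.npz',allow_pickle=True)); P,u,v=pts(d)
    az=np.rad2deg(np.arctan2(P[:,1],P[:,0])); r_=np.hypot(P[:,0],P[:,1])
    for a in range(-80,40,10):
        m=(az>a)&(az<a+10)&(P[:,2]>.06)&(P[:,2]<.6)&(r_>.15)&(r_<1)
        if m.sum()>5: print(n,a,m.sum(),'rmin',np.percentile(r_[m],3).round(3),'z',np.percentile(P[m,2],[3,97]).round(3))
g=np.array([.448,.0235,.115])
for lean in (45,47,49):
  R=toolR(D(-11),D(lean))
  for up in (0,.03,.05,.07,.1):
      t=g-R[:,2]*(.006)+[0,0,up]; q=solver.solve_ik(list(t),qR(R)); print(lean,up,None if q is None else np.round(q,2))
E
```

```text
wrist0 -70 48744 rmin 0.561 z [0.106 0.315]
wrist0 -60 9717 rmin 0.753 z [0.088 0.206]
top0 -50 96 rmin 0.816 z [0.061 0.069]
top0 -30 3419 rmin 0.542 z [0.258 0.296]
top0 -20 2919 rmin 0.53 z [0.16  0.294]
top0 -10 604 rmin 0.717 z [0.074 0.193]
top0 0 380 rmin 0.432 z [0.076 0.143]
top0 10 13 rmin 0.627 z [0.061 0.067]
top0 20 551 rmin 0.597 z [0.062 0.073]
top0 30 1992 rmin 0.614 z [0.06  0.085]
side0 -70 8 rmin 0.773 z [0.07  0.293]
side0 -60 3353 rmin 0.753 z [0.071 0.295]
side0 -50 272 rmin 0.771 z [0.06  0.117]
side0 -30 1857 rmin 0.533 z [0.063 0.293]
side0 -20 3392 rmin 0.243 z [0.068 0.548]
side0 -10 1223 rmin 0.212 z [0.071 0.59 ]
side0 0 1971 rmin 0.199 z [0.066 0.59 ]
side0 10 2625 rmin 0.162 z [0.304 0.596]
side0 20 3742 rmin 0.153 z [0.063 0.527]
side0 30 4637 rmin 0.153 z [0.061 0.451]
45 0 [ 0.29  0.3   2.59  3.79  0.57 -1.78]
45 0.03 [ 0.29  0.18  2.58  3.95  0.47 -1.97]
45 0.05 [ 0.29  0.1   2.56  4.1   0.41 -2.13]
45 0.07 [ 0.29  0.03  2.54  4.28  0.37 -2.34]
45 0.1 None
47 0 [ 0.3   0.33  2.61  3.75  0.65 -1.73]
47 0.03 [ 0.3   0.2   2.59  3.89  0.54 -1.89]
47 0.05 [ 0.3   0.12  2.58  4.01  0.47 -2.03]
47 0.07 [ 0.3   0.05  2.56  4.17  0.42 -2.21]
47 0.1 None
49 0 [ 0.32  0.36  2.62  3.73  0.73 -1.68]
49 0.03 [ 0.32  0.23  2.61  3.84  0.61 -1.83]
49 0.05 [ 0.32  0.15  2.6   3.95  0.54 -1.95]
49 0.07 [ 0.32  0.07  2.58  4.08  0.48 -2.1 ]
49 0.1 [ 0.32 -0.04  2.55  4.33  0.41 -2.38]
```

```bash
python3 - <<'E'
from lift import *
D=np.deg2rad
g=np.array([.448,.0235,.115]); R=toolR(D(-11),D(48))
t=g-R[:,2]*.006+[0,0,.07]
q=list(solver.solve_ik(list(t),qR(R))); print(np.round(q,2)); q0=list(current_joint_positions())
r.move_j([q0[0],q[1],q[2],q0[3],q[4],q0[5]]); print(current_clock(),current_tool_pos())
r.move_j(q); print(current_clock(),current_tool_pos(),np.rad2deg(1)*0)
d=imaging.get_image("wrist"); save('wrist1',d["image"]); fitlift(d)
d=imaging.get_image("top"); save('top1',d["image"])
E
```

```text
[ 0.31  0.06  2.57  4.12  0.45 -2.15]
3.1417 [ 0.1028596  -0.22340432  0.08506529]
6.5667 [0.44371756 0.02422955 0.18907378] 0.0
score 0.62 zb 0.0438 width 0.0261 len 0.1178 yaw -12.0 origin [0.534  0.0069] handle y in lifter med -0.0010455719193862754 handle rect [array([452.7,  23.2]), array([16.1, 47.1]), np.float64(79.0)]
```

View pics/wrist1.png

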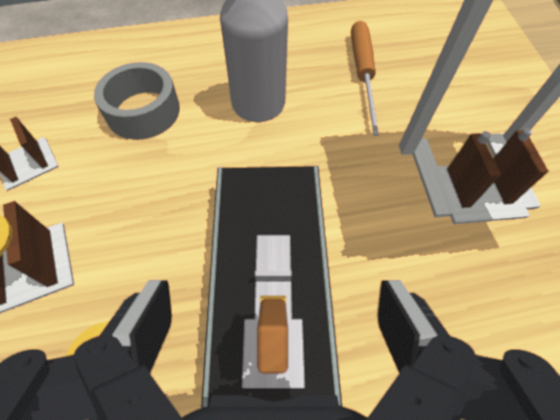

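```bash
python3 - <<'E'
from lift import *
D=np.deg2rad
g=np.array([.4508,.0230,.115]); R=toolR(D(-11),D(48))
t=g-R[:,2]*.006
r.move_straight(list(t+[0,0,.02]),qR(R),feed=.1); r.move_straight(list(t),feed=.05)
print(current_clock(),current_tool_pos(),t,current_force())
eoat.clamp(120); print(current_grip_width(),current_clock(),current_force())
r.move_straight(list(t+[0,0,.05]),feed=.06)
print(current_clock(),current_tool_pos(),current_force(),current_ft_torque(),current_grip_width())
for n in ("wrist","top","side"):
    d=imaging.get_image(n); save(n+'2',d["image"]); print(n); fitlift(d,z0=.09)
E
```

```text
7.9167 [0.44650283 0.0238447  0.11925649] [0.44642305 0.02385079 0.11901478] [-0.15495114  0.19904796 -0.18148639]
0.014484419780495753 8.5667 [-1.37331054  0.43238782  2.92655216]
9.55 [0.44617839 0.02383957 0.16872536] [-0.37073448  0.06935509 -2.75991663] [ 0.14405659  0.67616262 -0.00539804] 0.014875969586791347
wrist
score 0.6 zb 0.0933 width 0.0262 len 0.1189 yaw -10.5 origin [0.5346 0.0066] handle y in lifter med 0.0004293095725637626 handle rect [array([449.3,  23. ]), array([17.1, 54.3]), np.float64(77.6)]
top
score 0.92 zb 0.0931 width 0.0244 len 0.0828 yaw -11.0 origin [0.5346 0.0053] handle y in lifter med 0.00013482242432272078 handle rect [array([450.9,  21.8]), array([15.6, 47.5]), np.float64(78.8)]
side
score 0.93 zb 0.0918 width 0.0269 len 0.119 yaw -14.5 origin [0.5343 0.007 ] handle y in lifter med 0.008991595504172084 handle rect [array([439.5,  51.4]), array([17.9, 62.3]), np.float64(27.2)]
```

View pics/wrist2.png

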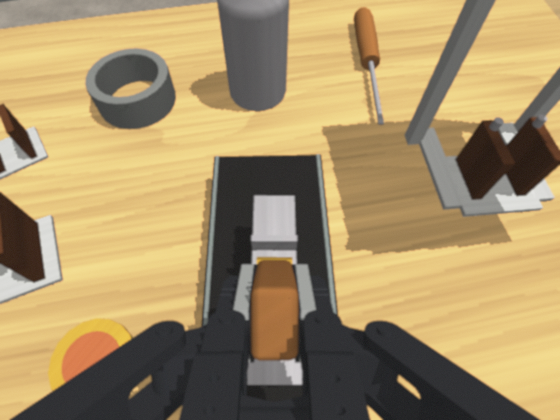

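View pics/side2.png

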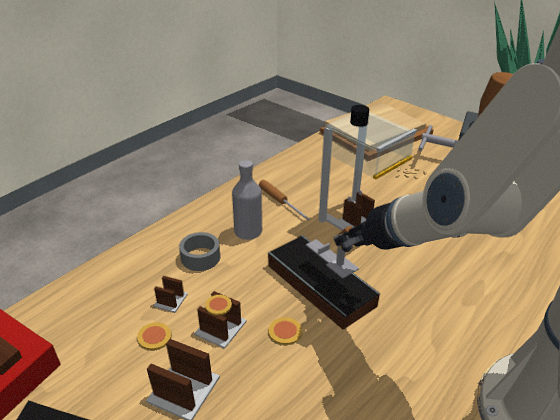

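```bash
cat >> lift.py <<'E'
def planefit(D,o,yaw,zt,label=''):
    """points on blade ahead of the fence & flat; o = expected origin xy"""
    L=imaging.cut_out(D,"lifter")
    if not L: print('none'); return
    P,u,v=pts(D,L[0]["pixels"]); c,s=np.cos(yaw),np.sin(yaw)
    Q=P-[*o,0]; X=Q[:,0]*c+Q[:,1]*s; Y=-Q[:,0]*s+Q[:,1]*c
    for nm,m in (('front',(X>-.024)&(X<.008)),('all',((X>-.024)&(X<.008))|((X>-.106)&(X<-.09))|((X>-.06)&(X<-.034)))):
        m=m&(np.abs(Y)<.02)&(abs(P[:,2]-zt)<.008)
        if m.sum()<10: continue
        A=np.c_[np.ones(m.sum()),X[m],Y[m]]; k=np.linalg.lstsq(A,P[m,2],rcond=None)[0]
        res=P[m,2]-A@k; g=abs(res)<.003; k=np.linalg.lstsq(A[g],P[m,2][g],rcond=None)[0]
        print(label,nm,g.sum(),'z0',k[0].round(4),'pitch(nose up) deg',np.rad2deg(k[1]).round(2),'roll(left up)',np.rad2deg(k[2]).round(2))
    m=abs(P[:,2]-zt)<.006; f=m&(X>-.022)
    print(label,'front edge',np.percentile(X[m],99).round(4),'Y range',np.percentile(Y[f],[2,98]).round(4),'Ymid',np.percentile(Y[f],[2,98]).mean().round(4))
E
python3 - <<'E'
from lift import *
for n in ("wrist","top","side"):
    d=imaging.get_image(n); planefit(d,[.5342,.0068],np.deg2rad(-11),.093,n)
d=imaging.get_image("wrist"); 
for nm in("stand","disc"):
    for q in imaging.cut_out(d,nm):
        P,u,v=pts(d,q["pixels"]); print(nm,q["score"],np.round(q["uv"]),np.median(P,0).round(3))
P,u,v=pts(d)
m=(P[:,0]>.5)&(P[:,0]<.65)&(P[:,1]>-.28)&(P[:,1]<-.15)&(P[:,2]>.055)&(P[:,2]<.08)
np.set_printoptions(suppress=True)
m1=m&(P[:,2]<.068); m2=m&(P[:,2]>.069)
print('nest rails',m1.sum(),[np.round(a,1) for a in cv2.minAreaRect(P[m1][:,:2].astype(np.float32)*1000)])
Q=P[m2]; print('pins',len(Q),[ (Q[k].mean(0).round(4),k.sum()) for k in (Q[:,1]>-.222,Q[:,1]<=-.222)])
d=imaging.get_image("side"); P,u,v=pts(d)
E
```

```text
wrist front 1450 z0 0.0931 pitch(nose up) deg -0.17 roll(left up) 0.26
wrist all 2553 z0 0.0931 pitch(nose up) deg -0.16 roll(left up) 0.29
wrist front edge 0.0104 Y range [-0.0136  0.0132] Ymid -0.0002
top front 165 z0 0.0933 pitch(nose up) deg 0.03 roll(left up) 0.62
top all 297 z0 0.0932 pitch(nose up) deg -0.31 roll(left up) 0.08
top front edge 0.0106 Y range [-0.0138  0.0125] Ymid -0.0006
side front 111 z0 0.092 pitch(nose up) deg -0.66 roll(left up) 0.24
side all 344 z0 0.0921 pitch(nose up) deg 0.07 roll(left up) -0.08
side front edge 0.0092 Y range [-0.0131  0.0152] Ymid 0.001
stand 0.68 [ 25. 253.] [0.568 0.213 0.016]
stand 0.63 [ 17. 147.] [0.701 0.244 0.006]
disc 0.66 [ 84. 347.] [0.488 0.17  0.008]
nest rails 2052 [array([ 590.8, -201.1]), array([123.4,  67.6]), np.float64(61.4)]
pins 369 [(array([ 0.6256, -0.1788,  0.0739]), np.int64(288)), (array([ 0.5912, -0.2454,  0.0725]), np.int64(81))]
```

```bash
cat > go.py <<'E'
from lift import *
LEAN=np.deg2rad(48)
def pose(o,yaw):
    """TCP for lifter origin o (xyz underside), yaw rad"""
    R=toolR(yaw,LEAN); f=np.array([np.cos(yaw),np.sin(yaw),0])
    return np.array(o)-.085*f+[0,0,.075]-.006*R[:,2], qR(R)
def go(o,yaw,feed=.12,**k):
    p,q=pose(o,yaw); x=r.move_straight(list(p),q,feed=feed,**k)
    print('t',round(current_clock(),2),'err',(np.array(current_tool_pos())-p).round(4),'F',np.round(current_force(),1),'q',np.round(current_joint_positions(),2),x); return x
def off(base,yaw,dx,dy,z):
    c,s=np.cos(yaw),np.sin(yaw); return np.array([base[0]+c*dx-s*dy,base[1]+s*dx+c*dy,z])
DISC=np.array([.5743,.2425]); SY=np.deg2rad(12.5)
E
python3 - <<'E'
from go import *
for dx in (-.09,-.1,-.04,0):
  for z in (.055,.07,.09,.11):
    p,q=pose(off(DISC,SY,dx,0,z),SY); s=solver.solve_ik(list(p),q); print(dx,z,None if s is None else np.round(s,2))
try: go(off(DISC,SY,-.09,0,.088),SY,feed=.12)
except r.IKError as e: print(e)
d=imaging.get_image("wrist"); save('wrist3',d["image"])
E
```

```text
-0.09 0.055 [ 0.73  0.28  2.6   3.81  0.62 -1.78]
-0.09 0.07 [ 0.73  0.22  2.59  3.88  0.57 -1.87]
-0.09 0.09 [ 0.73  0.14  2.58  3.99  0.5  -2.  ]
-0.09 0.11 [ 0.73  0.06  2.57  4.14  0.45 -2.16]
-0.1 0.055 [ 0.75  0.28  2.62  3.83  0.64 -1.78]
-0.1 0.07 [ 0.75  0.21  2.61  3.9   0.58 -1.86]
-0.1 0.09 [ 0.75  0.13  2.6   4.02  0.51 -2.  ]
-0.1 0.11 [ 0.75  0.05  2.58  4.16  0.46 -2.17]
-0.04 0.055 [ 0.64  0.31  2.51  3.75  0.56 -1.81]
-0.04 0.07 [ 0.64  0.26  2.51  3.81  0.51 -1.88]
-0.04 0.09 [ 0.64  0.19  2.5   3.9   0.45 -1.99]
-0.04 0.11 [ 0.64  0.13  2.48  4.03  0.4  -2.13]
0 0.055 [ 0.59  0.34  2.44  3.72  0.51 -1.83]
0 0.07 [ 0.59  0.29  2.44  3.77  0.47 -1.89]
0 0.09 [ 0.59  0.23  2.43  3.86  0.42 -2.  ]
0 0.11 [ 0.59  0.18  2.41  3.98  0.37 -2.12]
t 12.05 err [ 0.0001 -0.0004 -0.    ] F [ 1.1 -0.5 -1.1] q [ 0.73  0.15  2.58  3.98  0.51 -1.98] False
```

View pics/wrist3.png

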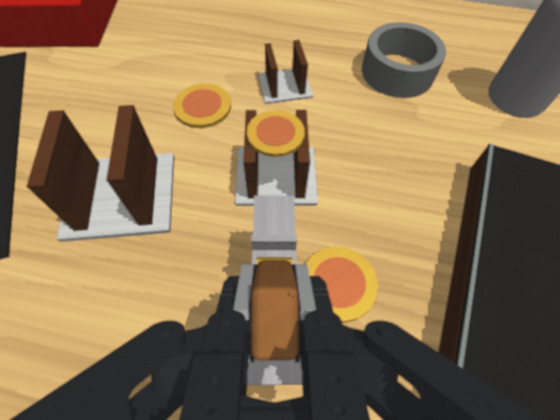

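The wrist view shows the blade (col 274, rows 200–250) lined up with the stand's gap (cols 258–296); the disc is at (275,132). Now I measure the disc and rails in this view.

```bash
python3 - <<'E'
from go import *
d=imaging.get_image("wrist"); 
for nm in("disc","stand"):
    for q in imaging.cut_out(d,nm)[:4]:
        P,u,v=pts(d,q["pixels"]); zt=np.percentile(P[:,2],90); m=P[:,2]>zt-.006
        print(nm,round(q["score"],2),np.round(q["uv"]),zt.round(4),[np.round(a,1) for a in cv2.minAreaRect(P[m][:,:2].astype(np.float32)*1000)])
P,u,v=pts(d); Q=P[:,:2]-DISC; c,s=np.cos(SY),np.sin(SY); X=Q[:,0]*c+Q[:,1]*s; Y=-Q[:,0]*s+Q[:,1]*c
m=(abs(P[:,2]-.064)<.0035)&(abs(X)<.04)&(abs(Y)<.045)
for sg in (1,-1):
    k=m&(Y*sg>.015)&(abs(X)>.0)&(X<-.008); A=np.c_[np.ones(k.sum()),X[k]]; print('rail',sg,k.sum(),'Y pct',np.percentile(Y[k],[2,50,98]).round(4),'X',np.percentile(X[k],[2,98]).round(4),'slope deg',np.rad2deg(np.linalg.lstsq(A,Y[k],rcond=None)[0][1]).round(2),'z',np.median(P[k,2]).round(4))
planefit(d,off(DISC,SY,-.09,0,0)[:2],SY,.091,'w')
E
```

```text
disc 0.87 [202. 103.] 0.0088 [array([652.5, 344.3]), array([65.2, 65.5]), np.float64(22.4)]
disc 0.82 [349. 280.] 0.0086 [array([465.4, 174. ]), array([65.4, 95.1]), np.float64(45.7)]
disc 0.66 [276. 132.] 0.0707 [array([575.1, 241.4]), array([50. , 49.9]), np.float64(78.7)]
stand 0.91 [286.  76.] 0.0467 [array([707. , 258.4]), array([45.9, 40.8]), np.float64(23.0)]
stand 0.56 [105. 180.] 0.0832 [array([518.5, 386.7]), array([79.9, 73.9]), np.float64(17.8)]
rail 1 256 Y pct [0.0156 0.0209 0.0254] X [-0.0296 -0.0089] slope deg 5.3 z 0.0648
rail -1 272 Y pct [-0.0303 -0.0253 -0.0175] X [-0.0293 -0.0088] slope deg -1.99 z 0.0647
w front 1428 z0 0.0915 pitch(nose up) deg -0.14 roll(left up) 0.13
w all 2542 z0 0.0915 pitch(nose up) deg -0.09 roll(left up) 0.19
w front edge 0.0102 Y range [-0.0136  0.0131] Ymid -0.0002
```

```bash
sed -i 's/^DISC=.*/DISC=np.array([.5749,.2414]); SY=np.deg2rad(12.5)/' go.py; python3 - <<'E'
from go import *
go(off(DISC,SY,-.085,0,.055),SY,feed=.1)
go(off(DISC,SY,0.0005,0,.055),SY,feed=.08)
d=imaging.get_image("wrist"); save('wrist4',d["image"])
d=imaging.get_image("side"); save('side4',cv2.resize(d["image"][250:380,150:350],None,fx=4,fy=4)[:600,:800])
E
```

```text
t 12.78 err [-0.0001 -0.0003 -0.0003] F [ 0.5  0.1 -2. ] q [ 0.71  0.29  2.59  3.8   0.62 -1.79] False
t 14.0 err [-0.0006 -0.0002 -0.0003] F [-1.   0.  -2.4] q [ 0.58  0.34  2.44  3.71  0.51 -1.83] False
```

View pics/wrist4.png

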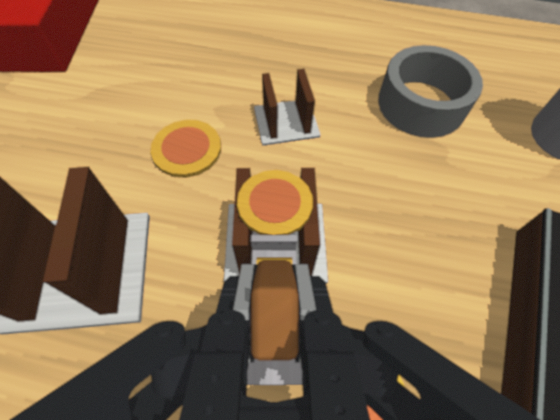

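View pics/side4.png

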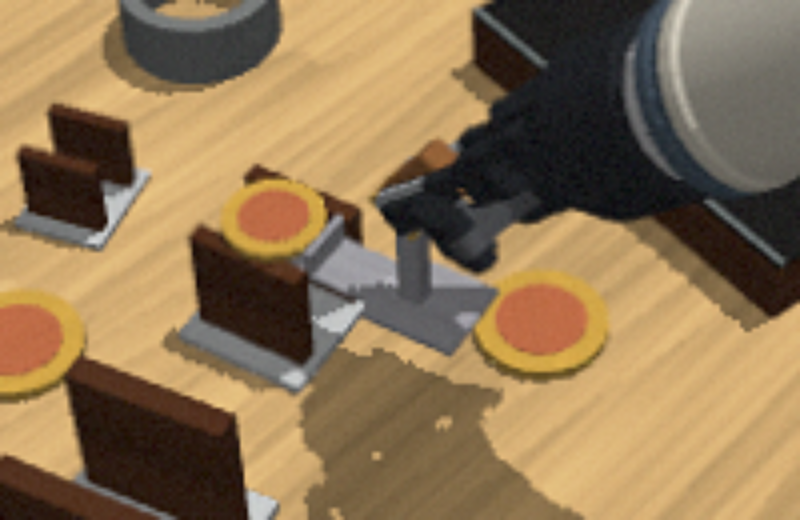

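The blade is in the gap, under the disc; the fence sits just behind the rim (275,235). Lifting slowly.

```bash
python3 - <<'E'
from go import *
go(off(DISC,SY,0.0005,0,.064),SY,feed=.02)
go(off(DISC,SY,0.0005,0,.092),SY,feed=.05)
d=imaging.get_image("wrist"); save('wrist5',d["image"])
L=imaging.cut_out(d,"disc")
for q in L:
    P,u,v=pts(d,q["pixels"]); 
    if np.median(P[:,2])<.05: continue
    A=np.c_[np.ones(len(P)),P[:,:2]-DISC]; m=P[:,2]>.09; k=np.linalg.lstsq(A[m],P[m,2],rcond=None)[0]; print(q["score"],np.round(q["uv"]),k.round(4),[np.round(a,1) for a in cv2.minAreaRect(P[m][:,:2].astype(np.float32)*1000)])
E
```

```text
t 14.7 err [-0.      0.      0.0001] F [ 0.7 -0.3 -2.4] q [ 0.58  0.31  2.44  3.74  0.49 -1.87] False
t 15.41 err [-0.0001 -0.0001 -0.0001] F [-0.4 -0.1 -3. ] q [ 0.58  0.23  2.42  3.87  0.41 -2.  ] False
0.61 [275. 209.] [ 0.1005 -0.002   0.0047] [array([576.5, 241.2]), array([48. , 49.8]), np.float64(1.1)]
```

View pics/wrist5.png

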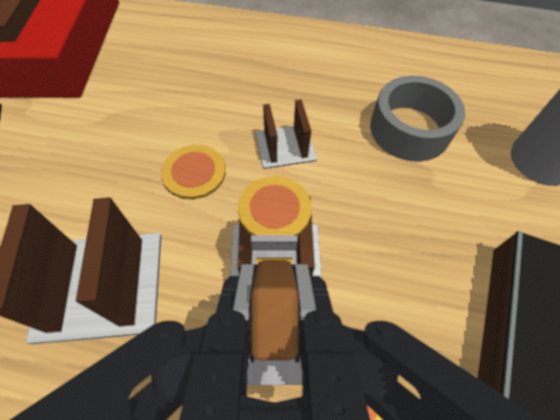

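```bash
cat >> go.py <<'E'
NEST=np.array([.5738,-.2225]); NY=np.deg2rad(-4.6)
E
python3 - <<'E'
from go import *
for dx in (-.13,-.11,-.09,-.05,0):
  for z in (.058,.07,.09):
    p,q=pose(off(NEST,NY,dx,0,z),NY); s=solver.solve_ik(list(p),q); print(dx,z,None if s is None else np.round(s,2))
go(off(DISC,SY,-.085,0,.092),SY,feed=.06)
try: go(off(NEST,NY,-.11,0,.092),NY,feed=.09)
except r.IKError as e: print(e)
d=imaging.get_image("wrist"); save('wrist6',d["image"])
np.savez('pics/w6.npz',image=d["image"],z_map=d["z_map"],intrinsics=d["intrinsics"],dist=d["dist"],view=d["view"])
E
```

```text
-0.13 0.058 [-1.01  0.27  2.61  1.98  0.7  -1.24]
-0.13 0.07 [-1.01  0.21  2.61  1.92  0.68 -1.16]
-0.13 0.09 [-1.01  0.13  2.59  1.8   0.66 -1.01]
-0.11 0.058 [-0.94  0.27  2.59  2.04  0.68 -1.23]
-0.11 0.07 [-0.94  0.23  2.58  1.97  0.66 -1.15]
-0.11 0.09 [-0.94  0.15  2.57  1.86  0.63 -1.01]
-0.09 0.058 [-0.88  0.28  2.56  2.09  0.66 -1.22]
-0.09 0.07 [-0.88  0.24  2.56  2.03  0.63 -1.15]
-0.09 0.09 [-0.88  0.16  2.54  1.91  0.6  -1.01]
-0.05 0.058 [-0.77  0.31  2.5   2.17  0.61 -1.2 ]
-0.05 0.07 [-0.77  0.26  2.5   2.11  0.59 -1.13]
-0.05 0.09 [-0.77  0.2   2.49  2.    0.55 -1.  ]
0 0.058 [-0.67  0.34  2.42  2.23  0.55 -1.17]
0 0.07 [-0.67  0.3   2.42  2.18  0.53 -1.1 ]
0 0.09 [-0.67  0.24  2.41  2.08  0.49 -0.98]
t 17.08 err [0.0003 0.0001 0.0001] F [-0.5 -0.7 -2.6] q [ 0.71  0.14  2.57  3.99  0.49 -2.01] False
the arm cannot follow that straight line within its joint ranges
```

View pics/wrist6.png

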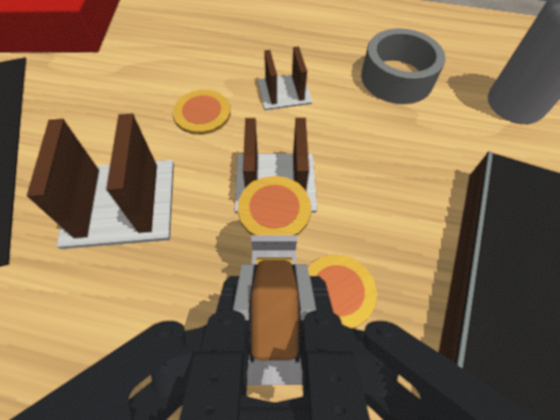

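```bash
python3 - <<'E'
from go import *
for x in (.5,.53,.56):
  for y in (.1,.0,-.1):
   for yw in (8,0,-8):
    p,q=pose([x,y,.09],np.deg2rad(yw)); s=solver.solve_ik(list(p),q); print(x,y,yw,None if s is None else np.round(s,2))
E
```

```text
0.5 0.1 8 None
0.5 0.1 0 [ 0.51  0.11  2.63  3.98  0.52 -1.97]
0.5 0.1 -8 [ 0.68  0.14  2.58  4.38  0.61 -2.12]
0.5 0.0 8 None
0.5 0.0 0 None
0.5 0.0 -8 None
0.5 -0.1 8 [-0.69  0.14  2.58  1.89  0.62 -1.02]
0.5 -0.1 0 [-0.53  0.11  2.63  2.29  0.52 -1.16]
0.5 -0.1 -8 None
0.53 0.1 8 [ 0.25  0.12  2.61  3.34  0.43 -1.68]
0.53 0.1 0 [ 0.45  0.14  2.58  3.9   0.49 -1.96]
0.53 0.1 -8 [ 0.6   0.17  2.53  4.32  0.58 -2.13]
0.53 0.0 8 [-0.22  0.12  2.61  2.52  0.47 -1.25]
0.53 0.0 0 [-0.01  0.11  2.62  3.13  0.43 -1.56]
0.53 0.0 -8 [ 0.21  0.12  2.61  3.74  0.47 -1.88]
0.53 -0.1 8 [-0.62  0.17  2.53  1.95  0.58 -1.01]
0.53 -0.1 0 [-0.46  0.14  2.58  2.36  0.49 -1.17]
0.53 -0.1 -8 [-0.26  0.12  2.61  2.92  0.43 -1.45]
0.56 0.1 8 [ 0.22  0.16  2.55  3.29  0.41 -1.66]
0.56 0.1 0 [ 0.4   0.17  2.53  3.85  0.46 -1.95]
0.56 0.1 -8 [ 0.54  0.2   2.48  4.27  0.55 -2.14]
0.56 0.0 8 [-0.19  0.16  2.55  2.54  0.45 -1.25]
0.56 0.0 0 [-0.01  0.15  2.57  3.13  0.41 -1.56]
0.56 0.0 -8 [ 0.18  0.16  2.55  3.72  0.45 -1.88]
0.56 -0.1 8 [-0.55  0.2   2.48  2.    0.55 -1.  ]
0.56 -0.1 0 [-0.41  0.17  2.53  2.41  0.46 -1.18]
0.56 -0.1 -8 [-0.23  0.16  2.55  2.97  0.41 -1.47]
```

```bash
python3 - <<'E'
from go import *
try:
    go([.55,.03,.092],np.deg2rad(2),feed=.09)
    go([.53,-.10,.092],np.deg2rad(0),feed=.09)
    go(off(NEST,NY,-.11,0,.092),NY,feed=.09)
except r.IKError as e: print(e)
d=imaging.get_image("wrist"); save('wrist7',d["image"])
np.savez('pics/w7.npz',image=d["image"],z_map=d["z_map"],intrinsics=d["intrinsics"],dist=d["dist"],view=d["view"])
s=imaging.get_image("side"); save('side7',s["image"])
P,u,v=pts(d); Q=P[:,:2]-NEST; c,sn=np.cos(NY),np.sin(NY); X=Q[:,0]*c+Q[:,1]*sn; Y=-Q[:,0]*sn+Q[:,1]*c
m=(abs(P[:,2]-.0645)<.0035)&(abs(X)<.05)&(abs(Y)<.045)
for sg in (1,-1):
    k=m&(Y*sg>.012)&(X<.014); A=np.c_[np.ones(k.sum()),X[k]]; print('rail',sg,k.sum(),'Y pct',np.percentile(Y[k],[2,50,98]).round(4),'X',np.percentile(X[k],[2,98]).round(4),'slope',np.rad2deg(np.linalg.lstsq(A,Y[k],rcond=None)[0][1]).round(2),'z',np.median(P[k,2]).round(4))
    k=(P[:,2]>.069)&(P[:,2]<.076)&(abs(X-.018)<.012)&(abs(Y-sg*.0205)<.01); print('pin',k.sum(),P[k].mean(0).round(4) if k.sum() else '',X[k].mean().round(4),Y[k].mean().round(4), 'Xmin',X[k].min() if k.sum() else '')
E
```

```text
t 19.34 err [-0.0001  0.0002 -0.    ] F [ 0.4 -0.9 -2.1] q [ 0.08  0.13  2.58  3.22  0.41 -1.61] False
t 20.92 err [-0.      0.0003 -0.    ] F [ 0.1  0.2 -4.1] q [-0.46  0.13  2.58  2.35  0.48 -1.16] False
t 22.46 err [ 0.0001  0.0004 -0.    ] F [-0.6 -0.6 -3.6] q [-0.94  0.14  2.57  1.85  0.62 -0.99] False
rail 1 351 Y pct [0.0155 0.0206 0.0255] X [-0.0198  0.0134] slope -1.44 z 0.0648
pin 72 [ 0.5948 -0.2064  0.0729] 0.0196 0.0178 Xmin 0.016257793736707098
rail -1 357 Y pct [-0.0301 -0.0251 -0.0204] X [-0.021  0.013] slope -0.35 z 0.0648
pin 81 [ 0.5907 -0.247   0.0728] 0.0188 -0.0231 Xmin 0.015288953386037368
```

View pics/wrist7.png

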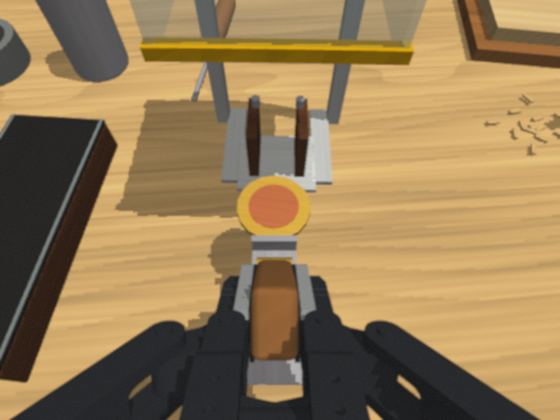

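View pics/side7.png

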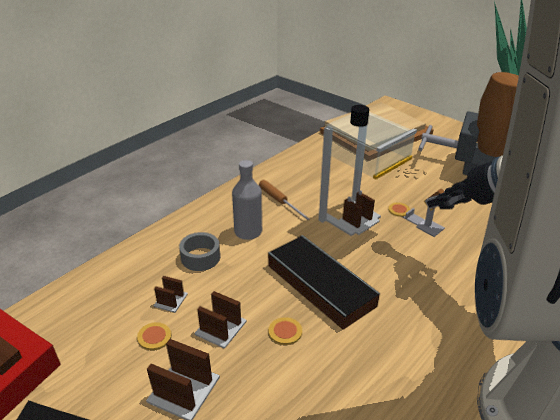

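```bash
sed -i 's/^NEST=.*/NEST=np.array([.5734,-.2241]); NY=np.deg2rad(-5.0)/' go.py
python3 - <<'E'
from go import *
go(off(NEST,NY,-.095,0,.069),NY,feed=.06)
go(off(NEST,NY,-.008,0,.069),NY,feed=.06)
d=imaging.get_image("wrist"); save('wrist8',d["image"])
s=imaging.get_image("side"); save('side8',cv2.resize(s["image"][130:260,320:520],None,fx=4,fy=4)[:600,:800])
E
```

```text
t 23.17 err [-0.      0.0003 -0.0001] F [ 0.1  0.4 -3.2] q [-0.89  0.24  2.57  2.03  0.64 -1.16] False
t 24.77 err [-0.0003  0.     -0.0001] F [-0.8  0.3 -3.2] q [-0.69  0.3   2.43  2.19  0.54 -1.12] False
```

View pics/wrist8.png

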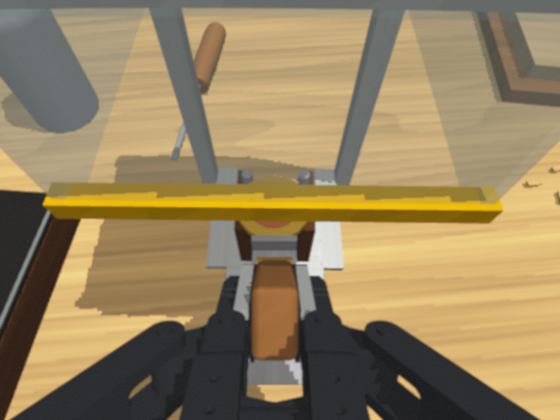

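View pics/side8.png

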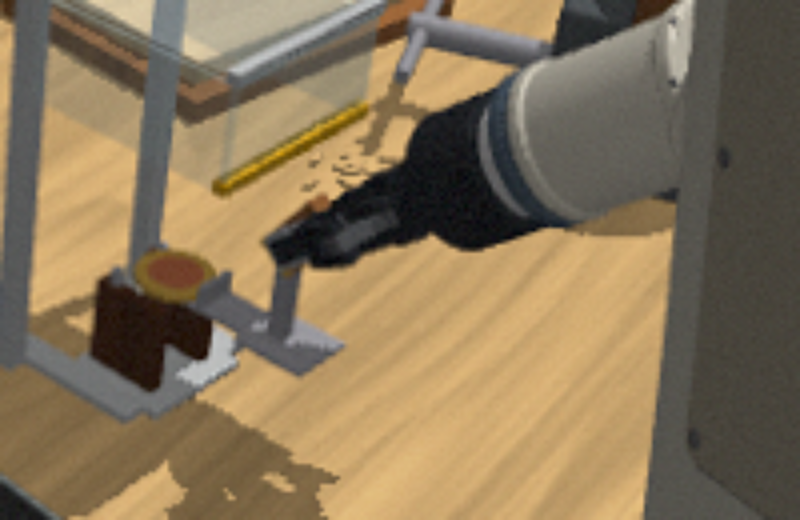

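The disc is over the nest rails, centred between the pins (247 and 304, row 176), and clear of the hood strip. I lower it and push.

```bash
python3 - <<'E'
from go import *
go(off(NEST,NY,-.008,0,.0575),NY,feed=.02)
go(off(NEST,NY,-.002,0,.0575),NY,feed=.02)
r.dwell(.2); f0=np.array(current_force()); print(f0.round(2))
hit=go(off(NEST,NY,.010,0,.0575),NY,feed=.008,until_force=9.5)
n=np.array([np.cos(NY),np.sin(NY),0]); o=np.array(current_tool_pos())
p,_=pose(off(NEST,NY,0,0,.0575),NY); print('origin x rel nest',(o-p)@n, 'Y',(o-p)@[-n[1],n[0],0])
for i in range(4):
    r.dwell(.05); print(np.round(np.array(current_force())-f0,2), round((np.array(current_force())-f0)@n,2),round(current_clock(),2))
E
```

```text
t 25.59 err [ 0.0001  0.     -0.    ] F [-0.1  0.5 -2.2] q [-0.68  0.33  2.44  2.24  0.56 -1.18] False
t 26.04 err [0.0002 0.     0.0001] F [ 0.4  0.5 -3. ] q [-0.67  0.34  2.43  2.25  0.56 -1.17] False
[-0.93  0.8  -2.14]
t 26.92 err [-0.0096  0.001  -0.0009] F [-0.5 -0.5 -2.5] q [-0.67  0.34  2.42  2.25  0.55 -1.17] True
origin x rel nest 0.00037917870418263075 Y 0.000189787341246278
[ 0.8  -0.94 -0.64] 0.88 26.97
[ 0.41 -0.42  0.01] 0.45 27.02
[ 0.46 -1.14 -0.05] 0.55 27.07
[ 0.74 -1.28  0.01] 0.84 27.12
```

```bash
python3 - <<'E'
from go import *
d=imaging.get_image("wrist"); save('wrist9',cv2.resize(d["image"][140:290,180:380],None,fx=4,fy=4)[:600,:800])
s=imaging.get_image("side"); save('side9',cv2.resize(s["image"][160:240,320:440],None,fx=6,fy=6)[:600,:800])
p,_=pose(off(NEST,NY,0,0,.0575),NY); print(np.array(current_tool_pos())-p, current_force(), current_ft_torque(),current_grip_width())
E
```

```text
[ 0.00011332  0.00031936 -0.00125535] [ 0.08458131 -0.55862306 -1.27640191] [ 0.0282602   0.66877243 -0.03892408] 0.01479086607013326
```

View pics/side9.png

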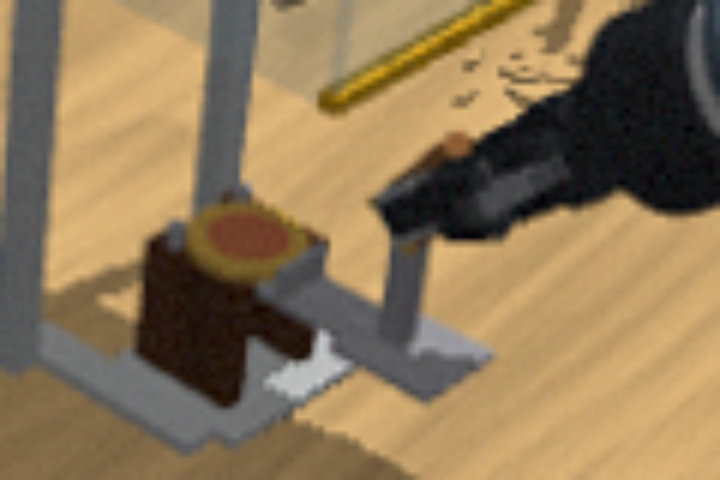

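View pics/wrist9.png

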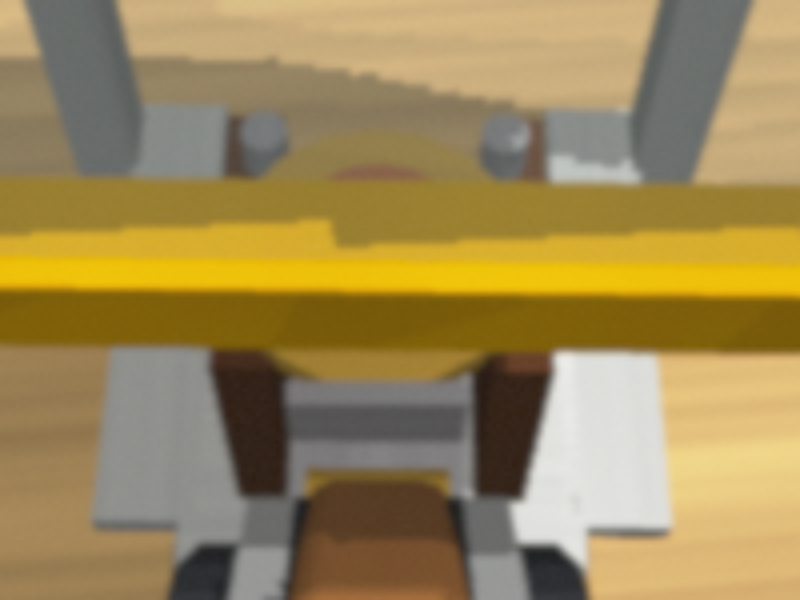

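```bash
cat > push.py <<'E'
from go import *
n=np.array([np.cos(NY),np.sin(NY),0])
def F(k=6):
    a=[]
    for i in range(k): a.append(current_force()); r.dwell(.01)
    return np.mean(a,0)
E
python3 - <<'E'
from push import *
f0=F(); print('base',f0.round(2))
p0=np.array(current_tool_pos()); _,q=pose(NEST.tolist()+[.0575],NY)
for i in range(1,8):
    p=p0+n*i*.0004
    h=r.move_straight(list(p),q,feed=.006,until_force=9); f=F()-f0; x=np.array(current_tool_pos())-p0
    print(i,h,'dx',(x@n*1e3).round(2),'dz',(x[2]*1e3).round(2),'F',(f@n).round(2),f.round(1),round(current_clock(),2))
    if h or f@n<-4: break
E
```

```text
base [ 0.1  -0.33 -2.45]
1 False dx 0.35 dz -0.1 F -0.49 [-0.5  0.1 -0.1] 27.57
2 False dx 0.6 dz -0.12 F -2.95 [-3.   0.1  1.2] 27.87
3 False dx 0.81 dz -0.17 F -5.36 [-5.4  0.3  2.8] 28.17
```

```bash
python3 - <<'E'
from push import *
f0=np.array([.1,-.33,-2.45])
_,q=pose(NEST.tolist()+[.0575],NY)
f=F()-f0; print(f.round(2)); 
pc=np.array(current_tool_pos()); base=pc.copy()
cmd=base+n*.0004; print('start',(f@n).round(2))
for i in range(10):
    r.move_straight(list(cmd),q,feed=.006,until_force=9); f=F(5)-f0
    print(i,'F',(f@n).round(2),f.round(1),'dx',((np.array(current_tool_pos())-base)@n*1e3).round(2),round(current_clock(),2))
    if f@n<-9.2: break
    cmd=cmd+n*min(.0004,max(.0001,(10+f@n)/6*.0004))
for i in range(6):
    r.dwell(.1); f=F(3)-f0; print('hold',(f@n).round(2),f.round(1),round(current_clock(),2))
s=imaging.get_image("side"); save('side10',cv2.resize(s["image"][160:240,320:440],None,fx=6,fy=6)[:600,:800])
d=imaging.get_image("wrist"); save('wrist10',cv2.resize(d["image"][140:290,180:380],None,fx=4,fy=4)[:600,:800])
E
```

```text
[-5.27 -0.    3.23]
start -5.25
0 F -6.16 [-6.2  0.2  3.3] dx -0.01 28.51
1 F -7.22 [-7.2  0.4  4.7] dx 0.09 28.8
2 F -7.62 [-7.6  0.3  4.6] dx 0.19 29.09
3 F -8.84 [-8.9  0.3  5.9] dx 0.21 29.38
4 F -9.65 [-9.7  0.   6.2] dx 0.28 29.68
hold -9.54 [-9.6  0.3  6.5] 29.8
hold -9.66 [-9.7 -0.1  5.8] 29.93
hold -9.32 [-9.3  0.1  6.6] 30.05
hold -9.46 [-9.5 -0.   6.2] 30.18
hold -10.15 [-10.3  -0.7   6.4] 30.3
hold -9.32 [-9.4 -0.3  6.1] 30.43
```

View pics/wrist10.png

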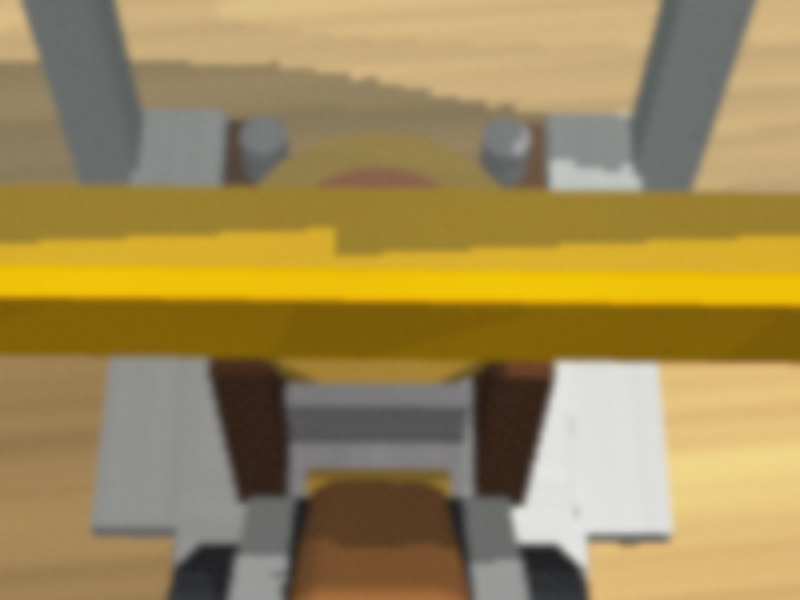

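View pics/side10.png

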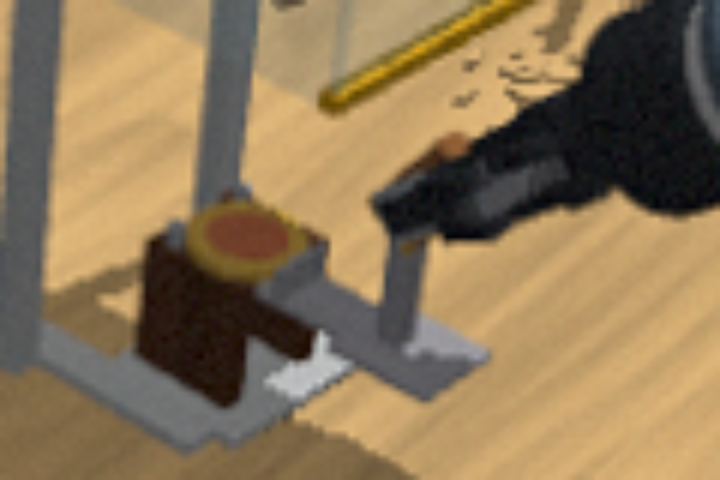

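The disc touches both pins (265,135 and 505,135 in the crop) with a steady push of about 9.5 N for over 0.6 s. There is also about 6 N of friction pressing it down, which may rob force from the pins. I'll relieve it and trim the push.

```bash
python3 - <<'E'
from push import *
f0=np.array([.1,-.33,-2.45]); _,q=pose(NEST.tolist()+[.0575],NY)
a=np.array(current_tool_pos()); f=F()-f0; print('now',(f@n).round(2),f.round(1))
t=a+n*.0006
up=0
for i in range(9):
    r.move_straight(list(t),q,feed=.006,until_force=9); f=F(8)-f0
    print(i,'F',(f@n).round(2),'Fz',f[2].round(2),'d',((np.array(current_tool_pos())-a)*1e3).round(2),round(current_clock(),2))
    if -11.5<f@n<-9.3 and f[2]<2.5: break
    t=t+n*np.clip((10.3+f@n)/14,-.2,.2)*1e-3+np.array([0,0,np.clip((f[2]-1)/14,-.2,.2)*1e-3])
for i in range(6):
    r.dwell(.1); f=F(3)-f0; print('hold',(f@n).round(2),f.round(1),round(current_clock(),2))
E
```

```text
now -9.75 [-9.8  0.1  6. ]
0 F -8.34 Fz 5.1 d [-0.07  0.08 -0.27] 30.89
1 F -7.82 Fz 4.32 d [ 0.    0.06 -0.16] 31.21
2 F -7.5 Fz 3.59 d [ 0.08  0.04 -0.09] 31.52
3 F -7.79 Fz 2.98 d [ 0.15  0.05 -0.02] 31.84
4 F -8.12 Fz 2.96 d [0.23 0.03 0.05] 32.16
5 F -8.38 Fz 2.45 d [0.31 0.03 0.09] 32.48
6 F -8.5 Fz 2.57 d [0.33 0.07 0.11] 32.79
7 F -8.67 Fz 2.62 d [0.41 0.02 0.16] 33.11
8 F -8.65 Fz 2.2 d [0.46 0.03 0.2 ] 33.42
hold -8.76 [-8.9 -0.8  2.7] 33.55
hold -8.31 [-8.4 -1.2  1.9] 33.67
hold -9.08 [-9.2 -0.8  2.8] 33.8
hold -8.99 [-9.1 -1.   1.7] 33.92
hold -8.8 [-8.9 -0.7  2.2] 34.05
hold -8.65 [-8.7 -0.4  2.2] 34.17
```

```bash
python3 - <<'E'
from push import *
f0=np.array([.1,-.33,-2.45]); _,q=pose(NEST.tolist()+[.0575],NY)
a=np.array(current_tool_pos()); t=a+n*.0008+[0,0,.0001]
for i in range(10):
    r.move_straight(list(t),q,feed=.006,until_force=6); f=F(8)-f0
    print(i,'F',(f@n).round(2),'Fz',f[2].round(2),'d',((np.array(current_tool_pos())-a)*1e3).round(2),round(current_clock(),2))
    if -11.5<f@n<-10: break
    t=t+n*np.clip((10.8+f@n)/8,-.3,.3)*1e-3+np.array([0,0,np.clip((f[2]-1)/14,-.1,.1)*1e-3])
for i in range(6):
    r.dwell(.1); f=F(3)-f0; print('hold',(f@n).round(2),f.round(1),round(current_clock(),2))
d=imaging.get_image("wrist"); save('wrist11',cv2.resize(d["image"][140:290,180:380],None,fx=4,fy=4)[:600,:800])
s=imaging.get_image("side"); save('side11',cv2.resize(s["image"][160:240,320:440],None,fx=6,fy=6)[:600,:800])
E
```

```text
0 F -9.33 Fz 4.56 d [-0.18  0.01 -0.43] 34.57
1 F -10.01 Fz 5.26 d [-0.13  0.01 -0.41] 34.88
hold -9.97 [-10.1  -0.7   5.1] 35.01
hold -10.22 [-10.4  -1.3   5.5] 35.13
hold -9.77 [-9.9 -0.5  5.2] 35.26
hold -9.1 [-9.2 -0.3  4.3] 35.38
hold -9.36 [-9.5 -0.8  5. ] 35.51
hold -10.05 [-10.1  -0.4   4.8] 35.63
```

View pics/wrist11.png

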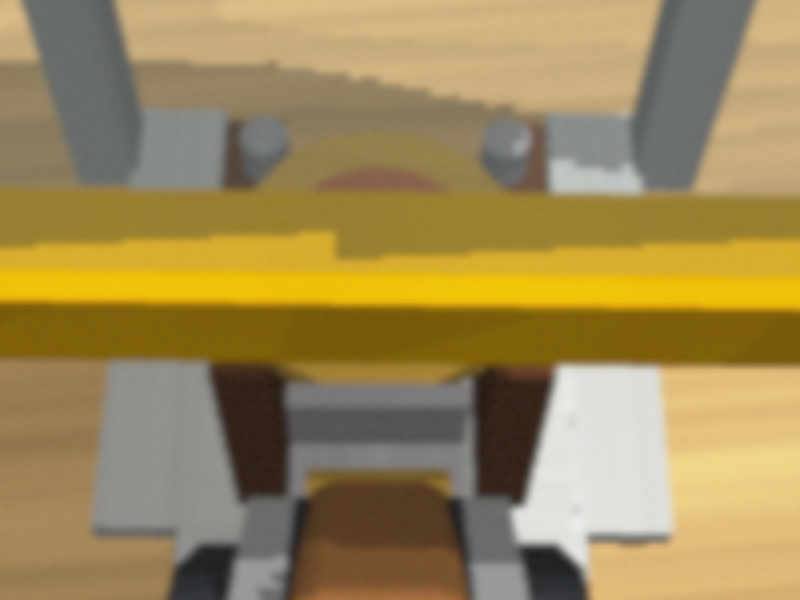

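View pics/side11.png

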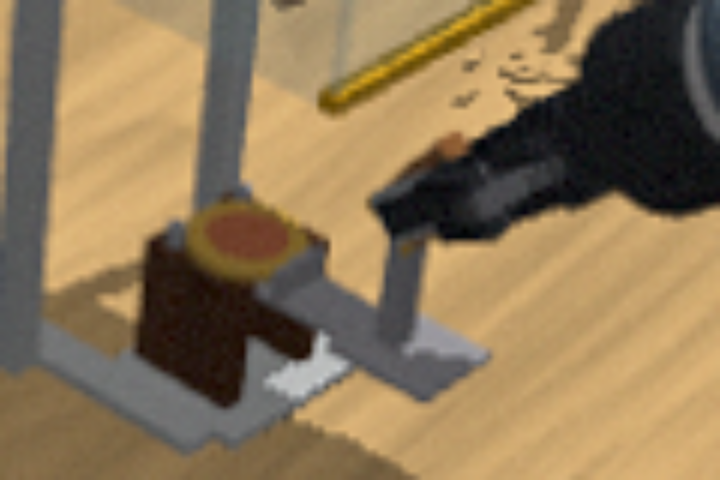

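```bash
python3 - <<'E'
from push import *
go(off(NEST,NY,.0005,0,.0555),NY,feed=.01)
go(off(NEST,NY,-.003,0,.053),NY,feed=.02)
go(off(NEST,NY,-.11,0,.053),NY,feed=.08)
go(off(NEST,NY,-.11,0,.09),NY,feed=.1)
d=imaging.get_image("wrist"); save('wrist12',d["image"])
for q in imaging.cut_out(d,"disc"):
    P,u,v=pts(d,q["pixels"]); m=P[:,2]>.06; c=cv2.minAreaRect(P[m][:,:2].astype(np.float32)*1000)
    e=np.array(c[0])/1e3-NEST; print(round(q["score"],2),np.round(q["uv"]),[np.round(a,1) for a in c],'ztop',np.median(P[m][:,2]).round(4),'rel nest',(e@n[:2]).round(4),(e@[-n[1],n[0]]).round(4))
P,u,v=pts(d); Q=P[:,:2]-NEST; X=Q@n[:2]; Y=Q@[-n[1],n[0]]
for sg in(1,-1):
    k=(P[:,2]>.0715)&(P[:,2]<.078)&(abs(X-.018)<.012)&(abs(Y-sg*.0205)<.01); print('pin',k.sum(),X[k].mean().round(4),Y[k].mean().round(4))
planefit(d,off(NEST,NY,-.11,0,0)[:2],NY,.093,'w')
s=imaging.get_image("side"); save('side12',cv2.resize(s["image"][160:260,320:470],None,fx=5,fy=5)[:600,:800])
E
```

```text
t 36.11 err [ 0.0001 -0.0001  0.    ] F [-1.1  0.5 -2.5] q [-0.67  0.34  2.42  2.26  0.56 -1.18] False
t 36.48 err [-0.0001  0.     -0.0001] F [-0.3  0.5 -2.5] q [-0.68  0.35  2.43  2.26  0.57 -1.2 ] False
t 37.96 err [ 0.0004 -0.0002  0.0001] F [ 0.4  0.2 -2.3] q [-0.93  0.29  2.59  2.08  0.69 -1.27] False
t 38.48 err [0.0002 0.     0.0001] F [-0.8  0.5 -2.5] q [-0.93  0.15  2.57  1.87  0.62 -1.02] False
0.81 [274. 120.] [array([ 572.8, -224.1]), array([49.6, 49.9]), np.float64(66.1)] ztop 0.07 rel nest -0.0006 -0.0
pin 59 0.0205 0.0194
pin 60 0.0196 -0.0215
w front 1403 z0 0.0937 pitch(nose up) deg 0.07 roll(left up) 0.09
w all 2498 z0 0.0937 pitch(nose up) deg -0.06 roll(left up) 0.11
w front edge 0.0105 Y range [-0.0135  0.0128] Ymid -0.0003
```

View pics/wrist12.png

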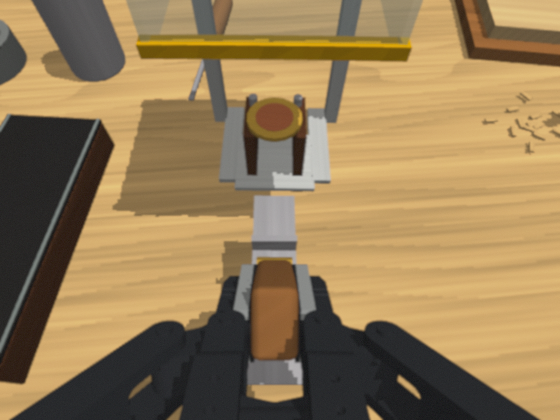

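View pics/side12.png

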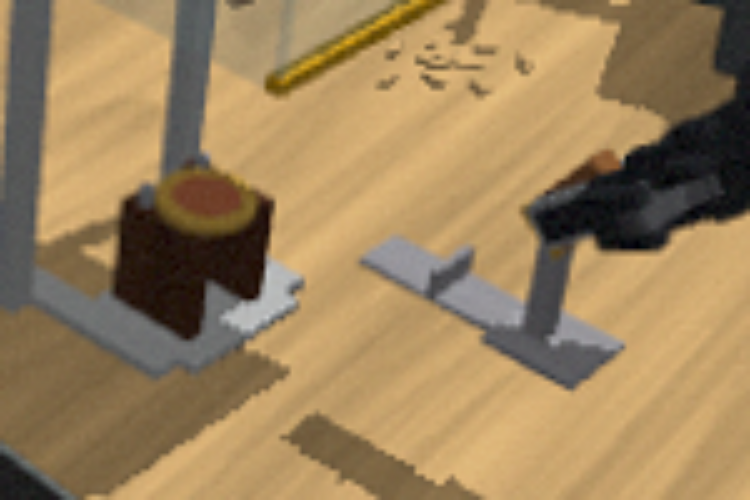

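```bash
python3 - <<'E'
from push import *
MO=[.5342,.0068]; MY=np.deg2rad(-11)
go([.53,-.10,.092],np.deg2rad(0),feed=.13)
go([*MO,.07],MY,feed=.1)
go([*MO,.044],MY,feed=.05); r.dwell(.2)
h=go([*MO,.0375],MY,feed=.008,until_force=4)
d=imaging.get_image("wrist"); planefit(d,MO,MY,.043,'w'); save('wrist13',d["image"])
s=imaging.get_image("side"); planefit(s,MO,MY,.043,'s')
print(F(), current_ft_torque(),current_tool_pos())
E
```

```text
t 39.79 err [-0.0002 -0.0001 -0.0002] F [-0.1 -0.3 -2.7] q [-0.46  0.13  2.58  2.35  0.48 -1.16] False
t 41.28 err [-0.0001 -0.0005  0.    ] F [ 0.3 -0.1 -3.4] q [ 0.3   0.22  2.6   3.86  0.57 -1.86] False
t 41.95 err [-0.     -0.0002 -0.    ] F [-0.1  0.6 -3. ] q [ 0.3   0.33  2.61  3.75  0.67 -1.73] False
t 42.7 err [-0.      0.      0.0026] F [-2.1  1.   4.9] q [ 0.3   0.35  2.61  3.74  0.68 -1.71] True
w front 1445 z0 0.0438 pitch(nose up) deg -0.2 roll(left up) 0.31
w all 2572 z0 0.0438 pitch(nose up) deg -0.03 roll(left up) 0.26
w front edge 0.0111 Y range [-0.0136  0.0133] Ymid -0.0001
s front 106 z0 0.0422 pitch(nose up) deg -0.8 roll(left up) 1.28
s all 329 z0 0.0423 pitch(nose up) deg 0.14 roll(left up) 0.32
s front edge 0.009 Y range [-0.014   0.0144] Ymid 0.0002
[-1.805931    1.10384757  4.85515429] [ 0.02291523 -0.00479645  0.02720011] [0.44642211 0.02393466 0.11915592]
```

View pics/wrist13.png

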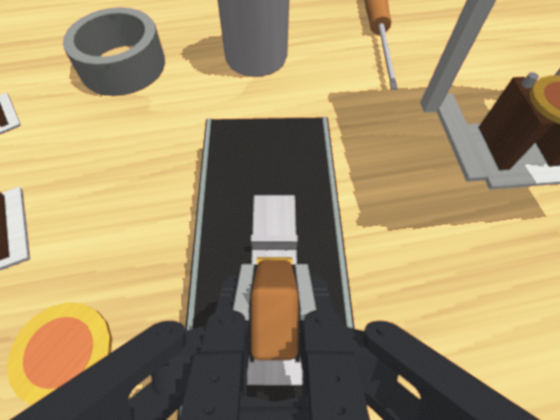

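The lifter stands flat on the mat within the two grey lines (blade at 274,215). I open the fingers and retreat.

```bash
python3 - <<'E'
from push import *
eoat.gripper_open(); r.dwell(.2); print(current_grip_width(),current_force())
p=np.array(current_tool_pos()); q=list(current_tcp_rot())
r.move_straight(list(p+[0,0,.065]),q,feed=.08); r.dwell(.3)
print(current_clock(),current_tool_pos(),current_force())
for nme in("wrist","side","top"):
    d=imaging.get_image(nme); save(nme+'14',d["image"]); 
    if nme!="top": planefit(d,[.5342,.0068],np.deg2rad(-11),.043,nme)
    for nm in ("disc","flask","tape","gouge"):
        for x in imaging.cut_out(d,nm)[:3]:
            P,u,v=pts(d,x["pixels"]); print(nme,nm,round(x["score"],2),np.round(x["uv"]),np.median(P,0).round(3))
E
```

```text
0.08554641033384844 [-0.2146031  -1.44445093  0.5159666 ]
45.1 [0.44570087 0.02382823 0.18324636] [-0.55312659 -0.26591466  0.70033647]
wrist front 1110 z0 0.0438 pitch(nose up) deg 0.35 roll(left up) 0.31
wrist all 2544 z0 0.0437 pitch(nose up) deg 0.01 roll(left up) 0.04
wrist front edge 0.0104 Y range [-0.0136  0.0133] Ymid -0.0001
wrist disc 0.98 [518. 153.] [ 0.571 -0.222  0.07 ]
wrist disc 0.66 [ 83. 336.] [0.499 0.178 0.007]
wrist flask 0.79 [256.  56.] [ 0.722 -0.01   0.089]
wrist tape 0.85 [136.  94.] [0.75  0.127 0.03 ]
wrist tape 0.59 [472. 143.] [ 0.591 -0.191  0.047]
wrist gouge 0.68 [370.  54.] [ 0.78  -0.158  0.022]
side front 111 z0 0.0423 pitch(nose up) deg 0.67 roll(left up) 0.23
side all 336 z0 0.0421 pitch(nose up) deg 0.1 roll(left up) 0.4
side front edge 0.0088 Y range [-0.0157  0.0148] Ymid -0.0005
side disc 0.65 [158. 336.] [0.65  0.347 0.006]
side disc 0.5 [361. 197.] [ 0.573 -0.221  0.068]
side flask 0.97 [249. 203.] [0.732 0.002 0.098]
side flask 0.19 [336. 275.] [0.458 0.027 0.043]
side tape 0.68 [205. 255.] [0.756 0.133 0.027]
side tape 0.36 [221. 322.] [0.567 0.256 0.03 ]
side gouge 0.84 [273. 189.] [ 0.796 -0.16   0.021]
top disc 0.69 [238. 284.] [0.474 0.162 0.008]
top disc 0.66 [163. 209.] [0.654 0.344 0.008]
top flask 0.64 [309. 163.] [ 0.735 -0.012  0.129]
top tape 0.83 [246. 155.] [0.763 0.124 0.039]
top gouge 0.97 [365. 148.] [ 0.803 -0.165  0.023]
```

View pics/wrist14.png

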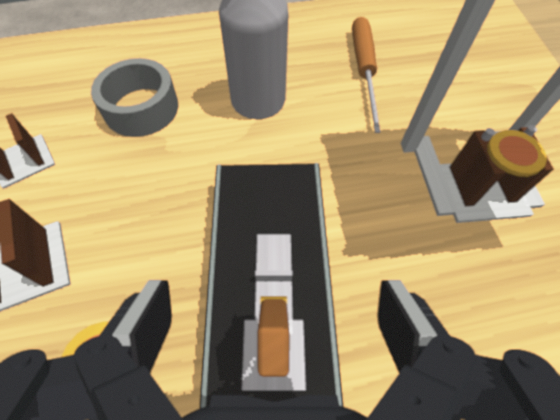

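View pics/side14.png

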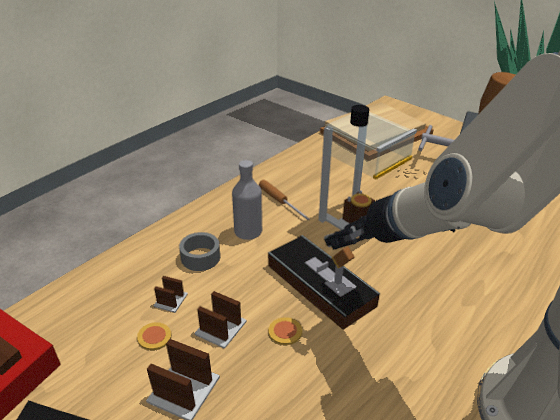

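The lifter stands free on the mat (274,300), the disc is home in the nest (518,153), the bystanders have not moved, and the fingers are clear. Handing in.

```bash
python3 - <<'E'
from push import *
print(current_clock(),current_dq()); print(r.sign_off())
E
```

```text
45.95 [ 3.97527838e-04  4.00380820e-04  7.52055064e-05 -5.47531073e-05
  5.79780414e-04  6.09669460e-05]
the job is handed in; nothing more can be done
None
```

I handed the job in at 46 s of the 72 s allowed. The disc is home in the nest against its pins, and the lifter is back on its mat.

**What was done:** I gripped the lifter by its handle at 120 N and took the 50 mm disc off the 64 mm stand. I carried it level, laid it on the nest rails, slid it home with the fence, and pressed it. Then I drew the blade out underneath and stood the lifter back on the mat.

**Last checks:**
- **Disc:** its centre measures within 1 mm of the seat and about 29 mm from both pins, which is the contact distance. It lies at rail height.
- **Press:** the wrist force read about 9.1–10.2 N along the push, held for more than 0.5 s.
- **Lifter:** it stands flat, less than 1 mm from where it started.
- **Bystanders:** the flask, tape roll and gouge are where they were, to within a few mm of camera scatter.
- **Gripper:** it is open and clear, touching nothing.

**What did not go cleanly:**
- **First push:** it stopped early on a brief force change of about 9.5 N, which was gone when I read the force again. I finished the push in small steps.
- **During the press:** there was also 2–6 N of upward force on the lifter, probably friction at the fence, so the net force on the pins may have been a little under 10 N.
- **Camera agreement:** the cameras differed from each other by 1–2 mm. The top camera did not pick out the disc under the hood, so its final position rests on the wrist and side views.

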